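# Proof-pull a channel glued to a stove tile with a spring pull gauge

### The arm

A 6-joint arm with a two-finger parallel gripper is mounted at the origin on the work surface. World frame = base frame: x ahead of the robot, y to its left, z up, the work surface at z = 0. Lengths are in m, angles in rad, forces in N, time in s.
With the tool pointing down it reaches from about 0.375 to 0.975 m from the base axis. Payload 3.8 kg.
Tool frame: the origin (TCP) lies at the very end of the fingers, on their centre line; the grasp point (between the pads) lies 19 mm behind it; z points along the fingers, y is the line along which they close (so a half turn about z gives the same grasp; the last joint's range is limited). The gripper opens to 85 mm and grips with 20 to 120 N. Pads are 22 mm wide; open, the fingers measure 114 mm over their backs; the gripper's body (76 mm by 85 mm) begins 54 mm behind the grasp point. The pads swing forward as they close: fully open they stand 13 mm farther back than shut.
Start: joints at [-1.191, 0.264, 1.604, -0, 1.274, -0.037], TCP at [0.273, -0.617, 0.231] pointing down, gripper open.
Joint ranges: [-2.63, 2.63], [-0.94, 2.18], [0.31, 2.57], [-1.31, 4.45], [0, 2.66], [-2.55, 2.55]. Speed limits (rad/s): [2.57, 2.57, 3.14, 3.14, 3.14, 3.14].

### API

Orientations are given as a rotation vector (axis times angle).
In Python, from workcell import monitor, viewer, job gives the robot as it stands. The module is installed in compiled form; this text tells all that it offers.
- The arm moves only by the tool step_arm, never from a script. Its argument "series" is one flat list of numbers, 4 for each row, row after row: the shift along the tool's x, y, z in m, then the turn about the tool's z in rad. A call has 1 to 8 rows; each row is the pose to reach, as a shift and turn from the pose commanded when the call began, along the tool's axes at that moment; what a row does not reach only later rows make up. A row lasts 1/8 s, in which the tool goes at most 62.5 mm and 10.7 degrees, less where a joint would pass 70% of its speed; a pose out of reach is approached as far as the arm can. A call with a gripper value outside its range is refused whole. "gripper" is the opening, from 0 (shut) to 1 (fully open), set as the call begins (left out, the last holds). The fingers move at their own pace and stop on an object; "newtons" is the grip in N (left out, the last holds). Time passes only in rows, so rows that repeat a pose let the fingers close. It gives the time, the measured TCP pose, the force, the opening and the grip force at its end, in the units of the state.
- monitor.read_state(): the state, without advancing time (a new reading comes with each control period).
- viewer.read_camera(name): name is "side" or "top" or "wrist"; returns a dict with "image" (384x512x3 uint8, red, green, blue), "intrinsics" (3x3 intrinsics, pixels), "T" (4x4, takes a point from camera to world coordinates); the wrist camera has in their place "hand_eye" (4x4, takes a point from camera to tool coordinates, whose origin is the TCP and whose axes are the flange's). Camera axes: x right, y up, looking along -z (the intrinsics and any distortion apply to the point x, -y, -z); pixel columns grow to the right and rows downward; lengths in m; the calibration is good to about 2 mm. A picture is of the moment at which its call begins: read the wrist's pose just before it. There is no depth.
- job.finish_job(): hands the job in; it is judged then, once.
Trained networks look in a picture, given as the dict that the camera call returned (one of the last four; its "shot" number tells which), for a name from the list of things; names that differ only in an ending like _2 or _b are one class to them, and where a whole thing is asked for, a point or a joint stands for the part that bears it (a point fixed in the world has none). Each returns a list of dicts, best first, with "score" (0 to 1); they miss things now and then, are a little off and sometimes report something else, mostly with a low value. They report only what shows in the picture. A call takes as long as a camera call. They do not tell look-alikes from the thing itself.
- viewer.boxes_of(picture, label): "extent" ([centre column, centre row, width, height] in pixels, round what is visible of it).
- viewer.spot_point(picture, label): "point" ([column, row] in pixels: a listed point, or the origin of a listed thing).
The state is a dict: "time": time; "q": joint angles; "joint_vel": joint speeds; "joint_torque": joint torques, N m; "tool_pos": TCP position; "tcp_rot": TCP orientation; "wrist_force": force on the tool from outside, world axes, zero at the start; "torque": the same for the moment, N m; "width": opening from 0.0 (shut) to 1.0 (fully open); "grip_force": force on a finger pad.
Only numpy, scipy, OpenCV 4.12 (cv2) and the standard library are available. Lean on these libraries where they do the work, as an engineer would, in place of code of your own. Each camera call takes 0.05 s, during which the arm holds its last target. There are 200 camera calls.

### The job

Proof-load the steel channel glued to the back of the stove tile standing in the wooden holder: lay the spring pull gauge flat on the table with its cross-bar tail down in the channel, behind the two lips, and let go of it. Then take the gauge by its D-handle, pull it straight out until the pointer stands level with the marker clip on the scale, and hold it there for two seconds. Ease the handle gently all the way home without letting it snap back, then let go; leave the gauge lying in the channel and everything else where it is.

Things in the scene. Friction and masses are not known exactly. Their poses are not given: they have to be found in the camera images.
- gauge_center (a point): Spring pull gauge, loose, lying flat, 196 mm long, 0.3 to 0.45 kg. Point: centre of its aluminium body (box 90 long x 40 wide x 30 mm high, white scale on top), 15 mm above the underside. x runs along the gauge from tail to handle, z up. Take it by the body, across the 40 mm. A neck 10 mm wide, 32 long joins body and tail.
- tail (a point): Centre of the gauge's tail, a steel cross-bar 10 mm long (along the gauge) x 46 mm wide x 22 mm high, 82 mm behind the gauge's centre at -x; the point is 15 mm above the gauge's underside. Same axes as the gauge.
- grip_bar (a point): Centre of the black grip bar of the gauge's D-handle: 14 mm thick along the gauge, 70 wide, from 3 to 31 mm above the underside (point at 17). At home 102 mm from the gauge's centre towards +x; moves with joint handle, same axes. The D's opening between bar and yoke, 38 mm long x 54 wide, is open above and below: one finger goes down into it, the other beyond the bar.
- handle (a joint): How far the sprung handle is pulled out, m: 0 home to 0.065 at its end stop. The return spring needs 1.3 N to start and 220 N/m more (about 7 N at 25 mm, 11 N at 45 mm); it always draws the handle home.
- marker (a joint): Where the marker clip sits on the scale, m: the handle value at which the pointer is level with it (0.025 to 0.045). Stiff, stays where it is.
- pointer (a point): The pointer, a dark crosswise sliver on top of the gauge, moving with the handle; 30 mm behind the gauge's centre when home, 34 mm above the underside. Same axes as the gauge.
- marker_line (a point): The marker clip: a pair of steel tabs 5 mm long, 10 mm high, one on each side of the scale's groove, on top of the body; the point is on the centre line between them. Same axes as the gauge. Pointer level with the clip means both points have the same x along the gauge.
- channel (a point): Middle of the floor of the fixed, open-topped steel channel on the tile, at table height; a C seen from above, 42 mm high. x points out of it, away from the tile (pull direction), z up. Inside 64 mm wide (y) and 26 deep (x -13 to +13); in front two lips (x 13 to 19) leave a 26 mm wide slot for the gauge's neck. The tail drops in from above; tail at the middle = gauge's centre 82 mm out along x.
- stand: Fixed wooden holder with the upright terracotta tile (180 mm wide, top at 148 mm) and its channel; origin on the table under the tile's back face, 17 mm behind the channel's middle, x the pull direction. When pulled, the gauge first slides up to 16 mm until its tail bears on the lips, then the spring extends.
- gauge: The whole gauge; origin on the underside under gauge_center, same axes.
- spatula: Bystander: spatula 190 mm, lying beside the channel's line on the far side.
- shard: Bystander: flat tile fragment about 80 x 60 x 13 mm, lying on the robot's side of the channel's line.
- spray: Bystander: white spray bottle, 215 mm tall.
- bowl: Bystander: white bowl, 120 mm wide, 50 high.
- jar: Bystander: lidded jar, 72 mm wide, 90 high.
- brushes: Bystander: glass pot of brushes, 74 mm wide, 225 mm tall.
Things that resemble listed ones, but are neither listed nor needed, are in the scene too. Leave any purple look-alike of the stand alone.

How it is judged:
By the outcome, as a careful person would: the job done as asked, in the order asked, and still so for the second after the job is handed in, with the robot touching nothing.
It also fails if it takes over 67 s, if anything falls off the work surface, if the arm or the gripper's body presses on something with over 40 N, if the wrist force passes 120 N, or if a joint passes its speed limit or range.

## Working session

There is one attempt and no reset: what is moved stays moved. The work goes in short steps, Python scripts to look and compute and a tool call to move; the robot and the scene stay as the last step left them, time stands still between calls to the robot, and variables do not carry over. Pictures are saved under pics/ and viewed, at most 10 in all, crops included, and the job is handed in when it is done.

Besides the shell and the picture viewer there is one more tool, called after "Call:" as name(argument=value, ...), one argument or row to a line, values as JSON. step_arm: Moves the arm, as the interface text tells. Its arguments: {"type":"object","properties":{"series":{"type":"array"},"gripper":{"type":"number"},"newtons":{"type":"number"}},"required":["series"]}

```bash
mkdir -p pics
cat > h.py <<'E'
import numpy as np, cv2
from scipy.spatial.transform import Rotation as R
from workcell import monitor, viewer, job
def tool():
    s=monitor.read_state(); T=np.eye(4); T[:3,:3]=R.from_rotvec(s["tcp_rot"]).as_matrix(); T[:3,3]=s["tool_pos"]; return T,s
def shot(name):
    T,s=tool(); p=viewer.read_camera(name); p["W"]=p["T"] if name!="wrist" else T@p["hand_eye"]; return p
def ray(p,uv,z):
    K=np.array(p["intrinsics"]); d=np.linalg.inv(K)@[uv[0],uv[1],1]; W=np.array(p["W"])
    d=W[:3,:3]@(d*[1,-1,-1]); o=W[:3,3]; return o+d*(z-o[2])/d[2]
def proj(p,X):
    c=np.linalg.inv(p["W"])@np.append(X,1); u=np.array(p["intrinsics"])@(c[:3]*[1,-1,-1]); return u[:2]/u[2]
def find(p,label,z,n=3):
    for d in viewer.spot_point(p,label)[:n]:
        print(label,round(d["score"],2),np.round(d["point"],0),np.round(ray(p,d["point"],z),4))
def save(p,f): cv2.imwrite("pics/"+f,cv2.cvtColor(p["image"],cv2.COLOR_RGB2BGR))
Z=dict(gauge_center=.015,tail=.015,grip_bar=.017,pointer=.034,marker_line=.035,channel=0,stand=0,spray=0,bowl=0,jar=0,brushes=0,shard=0,spatula=0)
E
python3 - <<'E'
from h import *
T,s=tool();print(T.round(3));
a=shot("top");save(a,"top.png");print([k for k in a])
for l in Z: find(a,l,Z[l])
b=shot("side");save(b,"side.png")
for l in list(Z)[:7]: find(b,l,Z[l])
im=np.vstack([a["image"][:, :],b["image"]]);
E
```

```text
[[ 0.914  0.405 -0.001  0.273]
 [ 0.405 -0.914  0.002 -0.617]
 [ 0.    -0.002 -1.     0.23 ]
 [ 0.     0.     0.     1.   ]]
['image', 'intrinsics', 'T', 'shot', 'W']
gauge_center 0.77 [158. 196.] [0.5574 0.2737 0.015 ]
tail 0.68 [162. 223.] [0.4759 0.2561 0.015 ]
grip_bar 0.78 [151. 164.] [0.6548 0.2976 0.017 ]
channel 0.86 [394. 158.] [ 0.6814 -0.4577  0.    ]
channel 0.58 [316. 204.] [ 0.5355 -0.2055  0.    ]
stand 0.95 [324. 202.] [ 0.5398 -0.2321  0.    ]
stand 0.82 [398. 159.] [ 0.6779 -0.471   0.    ]
stand 0.51 [165. 221.] [0.4816 0.2524 0.    ]
spray 0.7 [ 93. 190.] [0.5787 0.475  0.    ]
bowl 0.72 [158. 194.] [0.5639 0.278  0.    ]
bowl 0.64 [120. 258.] [0.3737 0.3817 0.    ]
jar 0.95 [259. 124.] [ 0.79   -0.0326  0.    ]
brushes 0.85 [403. 211.] [ 0.5128 -0.4725  0.    ]
shard 0.78 [310. 261.] [ 0.3641 -0.1832  0.    ]
spatula 0.85 [280. 171.] [ 0.639  -0.0973  0.    ]
gauge_center 0.9 [251. 147.] [0.5697 0.2771 0.015 ]
tail 0.95 [222. 150.] [0.4718 0.2627 0.015 ]
grip_bar 0.6 [278. 141.] [0.6621 0.3051 0.017 ]
channel 0.48 [281. 243.] [ 0.6484 -0.1107  0.    ]
stand 0.92 [307. 382.] [ 0.6817 -0.4788  0.    ]
```

View pics/top.png

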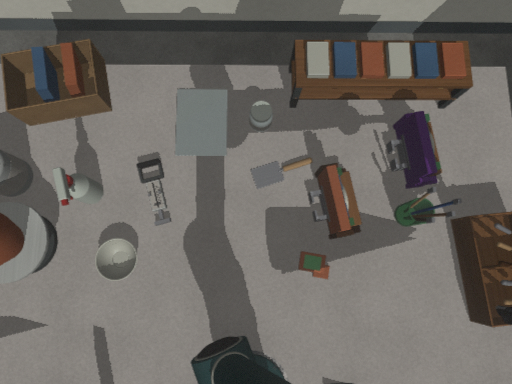

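View pics/side.png

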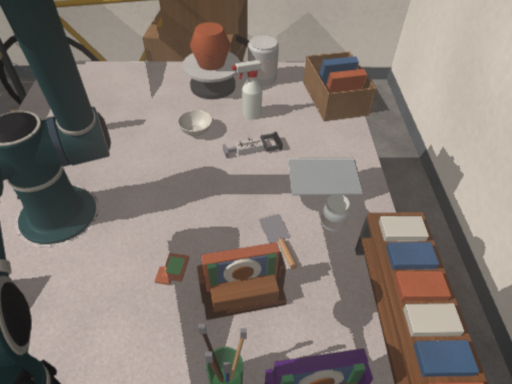

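The top view shows the gauge at about (157,195) with its handle up at (150,170). The orange stand is at (338,202), its channel facing left at (316,204). The purple look-alike is at (415,150). The side view agrees. I'll go above the gauge.

Call:
step_arm(
  series=[0.039, -0.0437, 0, 0, 0.078, -0.0874, 0, 0, 0.117, -0.131, 0, 0, 0.156, -0.175, 0, 0, 0.195, -0.2185, 0, 0, 0.234, -0.262, 0, 0, 0.273, -0.306, 0, 0, 0.312, -0.35, 0, 0],
  gripper=1,
)

```text
time: 2.1
tool_pos: [0.4173, -0.1691, 0.2317]
tcp_rot: [3.073, 0.649, 0.002]
wrist_force: [0.4, -0.3, -0.6]
width: 0.998
grip_force: 0.0
```

Call:
step_arm(
  series=[0.039, -0.0437, 0, 0.02, 0.078, -0.0874, 0, 0.04, 0.117, -0.131, 0, 0.06, 0.156, -0.175, 0, 0.08, 0.195, -0.2185, 0, 0.1, 0.234, -0.262, 0, 0.12, 0.273, -0.306, 0, 0.14, 0.312, -0.35, 0, 0.164],
)

```text
time: 3.1
tool_pos: [0.5609, 0.2775, 0.2315]
tcp_rot: [3.117, 0.395, 0.001]
wrist_force: [0.3, -1.5, 0.1]
width: 0.997
grip_force: 0.0
```

```bash
cat >> h.py <<'E'
def rel(T,xy,z,yaw):
    """shift in tool axes to reach world xy,z with tool-x yaw(deg)"""
    d=T[:3,:3].T@(np.array([*xy,z])-T[:3,3]); y0=np.degrees(np.arctan2(T[1,0],T[0,0]))
    t=-(yaw-y0); t=(t+180)%360-180
    return d.round(4), round(np.radians(t),3)
E
python3 - <<'E'
from h import *
T,s=tool();print(T[:3].round(3),s["time"],np.round(s["q"],2))
a=shot("wrist");save(a,"w1.png")
for l in list(Z)[:5]: find(a,l,Z[l])
E
```

```text
[[ 0.968  0.25   0.001  0.561]
 [ 0.25  -0.968  0.     0.278]
 [ 0.001  0.    -1.     0.232]] 3.1 [ 0.42  0.17  1.72 -0.    1.25  1.74]
gauge_center 0.8 [253. 164.] [0.5593 0.2835 0.015 ]
tail 0.87 [258. 220.] [0.4853 0.2577 0.015 ]
grip_bar 0.86 [255.  78.] [0.6602 0.3058 0.017 ]
pointer 0.78 [260. 189.] [0.5355 0.2681 0.034 ]
marker_line 0.64 [257. 165.] [0.564  0.2796 0.035 ]
```

View pics/w1.png

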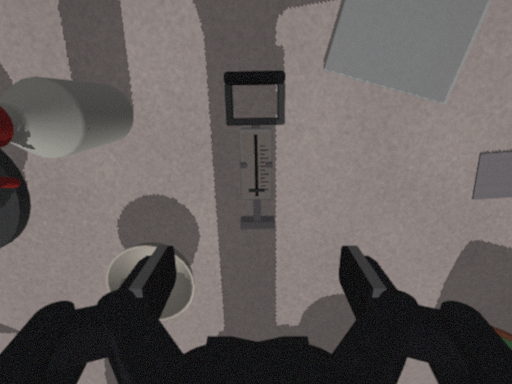

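The wrist view shows the gauge vertical in the image, with the bar at (255,78), the tail at (258,220) and the pointer at (258,190). It lies within a degree of the tool's x axis and the TCP is almost over its centre. The clip is near (256,165). I'll descend and grip.

Call:
step_arm(
  series=[0.002, -0.001, 0.05, 0, 0.002, -0.001, 0.1, 0, 0.002, -0.001, 0.15, -0.005, 0.002, -0.001, 0.185, -0.01, 0.002, -0.001, 0.21, -0.01, 0.002, -0.001, 0.226, -0.01, 0.002, -0.001, 0.226, -0.01],
)

```text
time: 4.28
tool_pos: [0.5613, 0.2756, 0.0044]
tcp_rot: [3.114, 0.41, -0.003]
wrist_force: [-0.1, 1.7, 0.9]
width: 1.0
grip_force: 0.0
```

Call:
step_arm(
  series=[0, 0, 0, 0, 0, 0, 0, 0, 0, 0, 0, 0, 0, 0, 0, 0, 0, 0, 0, 0, 0, 0, 0, 0],
  gripper=0.2,
  newtons=40,
)

```text
time: 5.03
tool_pos: [0.5633, 0.2778, 0.0069]
tcp_rot: [-3.113, -0.412, -0.004]
wrist_force: [-0.2, 1.2, 6.9]
width: 0.457
grip_force: 43.5
```

Call:
step_arm(
  series=[0, 0, -0.03, 0, 0, 0, -0.08, 0, -0.02, 0.03, -0.13, 0, -0.05, 0.08, -0.16, 0, -0.08, 0.13, -0.18, 0, -0.11, 0.18, -0.2, 0, -0.14, 0.23, -0.2, 0, -0.165, 0.265, -0.2, 0],
)

```text
time: 6.02
tool_pos: [0.4699, -0.0239, 0.2047]
tcp_rot: [3.114, 0.41, -0.002]
wrist_force: [0.2, -0.6, -4.3]
width: 0.458
grip_force: 42.3
```

Call:
step_arm(
  series=[-0.023, 0.035, 0, 0, -0.023, 0.035, 0, 0],
)

```text
time: 6.28
tool_pos: [0.4565, -0.0637, 0.2041]
tcp_rot: [3.115, 0.405, -0.004]
wrist_force: [0.8, 1.0, -3.9]
width: 0.456
grip_force: 42.5
```

Run:
```python
from h import *
T,s=tool();print(T[:3].round(3),s["time"],s["width"],np.round(s["q"],2))
a=shot("wrist");save(a,"w2.png")
for l in ["channel","stand"]: find(a,l,0)
u=T[2,3]-.0065
for l in list(Z)[:5]: find(a,l,Z[l]+u)
print(T[:3,:3].T@(ray(a,[256,192],0)-T[:3,3]))
t=shot("top")
for l in ["channel","stand"]: find(t,l,0)
```

```text
[[ 0.967  0.256 -0.003  0.456]
 [ 0.256 -0.967 -0.001 -0.064]
 [-0.003 -0.    -1.     0.204]] 6.275 0.4564125084810429 [-0.19 -0.13  2.07 -0.    1.2   1.12]
channel 0.73 [389. 140.] [ 0.5287 -0.2092  0.    ]
stand 0.67 [404. 134.] [ 0.5393 -0.2239  0.    ]
grip_bar 0.86 [258.  47.] [ 0.554  -0.0376  0.2146]
pointer 0.96 [257. 329.] [ 0.4266 -0.071   0.2316]
[-0.03363604 -0.00205889  0.20419039]
channel 0.97 [396. 157.] [ 0.6827 -0.4628  0.    ]
stand 0.9 [395. 158.] [ 0.6814 -0.4618  0.    ]
stand 0.82 [324. 201.] [ 0.5438 -0.232   0.    ]
stand 0.44 [407. 212.] [ 0.5082 -0.4861  0.    ]
```

View pics/w2.png

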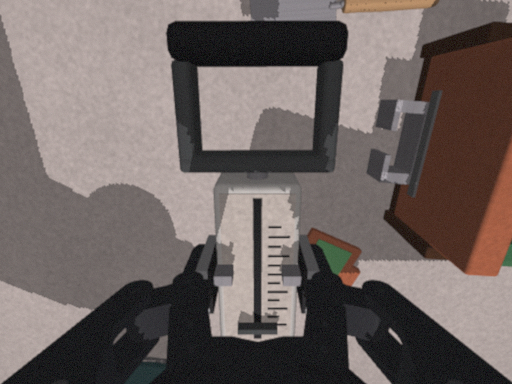

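The wrist view shows the open C channel at about (375–435, 95–195), its slot facing left towards the gauge, and the terracotta tile to its right. I'll zoom in on the channel's rim.

Run:
```python
import cv2
i=cv2.imread("pics/w2.png")[80:205,355:465]
cv2.imwrite("pics/w2c.png",cv2.resize(i,None,fx=4.6,fy=4.6,interpolation=cv2.INTER_CUBIC))
```

```text
(no output)
```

View pics/w2c.png

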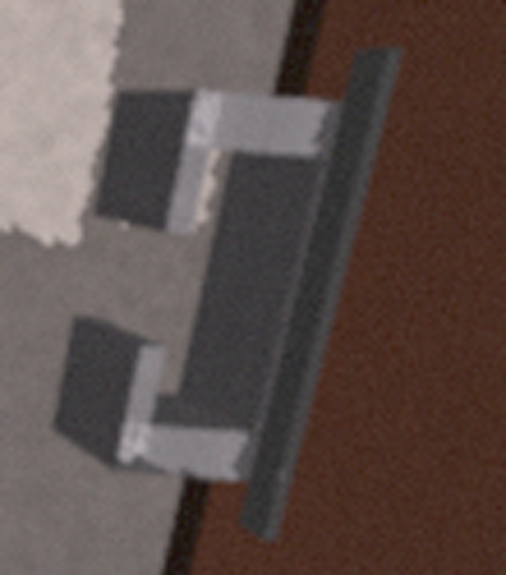

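In the crop, the lips' front top corners are at (195,92), (165,230), (143,345) and (120,462).

Run:
```python
from h import *
T,s=tool();a=shot("wrist")
c=np.array([[195,92],[165,230],[143,345],[120,462]])/4.6+[355,80]
P=np.array([ray(a,u,.042)[:2] for u in c]);print(P.round(4),np.linalg.norm(np.diff(P,axis=0),axis=1).round(4))
d=P[0]-P[3];d/=np.linalg.norm(d);n=np.array([-d[1],d[0]]);m=P.mean(0);ch=m-.019*n
print("yaw",np.degrees(np.arctan2(n[1],n[0])),"ch",ch.round(4))
# gauge in tool frame (pointer/bar, image): direction & lateral offset
u=T[2,3]-.0065
for uv,z in (([257,161],.017),([257,42],.017),([258,200],.03),([257.5,328],.034)):
    print((T[:3,:3].T@(ray(a,uv,z+u)-T[:3,3])).round(4))
yaw=np.degrees(np.arctan2(n[1],n[0]))
print("target tcp",(ch+.085*n).round(4), rel(T,ch+.085*n,.204,yaw))
for v in viewer.spot_point(a,"channel")[:1]:print(v)
```

```text
[[ 0.5721 -0.1785]
 [ 0.5424 -0.1842]
 [ 0.5163 -0.1899]
 [ 0.4882 -0.1959]] [0.0302 0.0267 0.0287]
yaw 101.70855637096415 ch [ 0.5336 -0.2057]
[ 0.0523 -0.0006 -0.0105]
[ 0.1028 -0.0006 -0.0105]
[ 0.0374 -0.0002 -0.0235]
[-0.03   -0.0004 -0.0275]
target tcp [ 0.5164 -0.1225] (array([0.0397, 0.0743, 0.0012]), np.float64(-1.511))
{'point': [388.8, 141.2], 'score': 0.75}
```

Call:
step_arm(
  series=[0.005, 0.01, 0, -0.18, 0.01, 0.02, 0, -0.36, 0.015, 0.03, 0, -0.54, 0.02, 0.04, 0, -0.72, 0.025, 0.05, 0, -0.9, 0.03, 0.06, 0, -1.08, 0.035, 0.07, 0, -1.26, 0.0395, 0.077, 0, -1.44],
)

```text
time: 7.92
tool_pos: [0.5171, -0.1261, 0.2052]
tcp_rot: [2.063, 2.369, -0.0]
wrist_force: [-0.5, -0.3, -4.1]
width: 0.459
grip_force: 42.4
```

Call:
step_arm(
  series=[0, 0, 0.02, -0.071, 0, 0, 0.05, -0.071, 0, 0, 0.08, -0.071, 0, 0, 0.11, -0.071, 0, 0, 0.125, -0.071, 0, 0, 0.125, -0.071],
)

```text
time: 8.68
tool_pos: [0.5158, -0.1254, 0.0792]
tcp_rot: [-1.983, -2.433, 0.002]
wrist_force: [-0.2, 0.4, -3.3]
width: 0.458
grip_force: 42.4
```

Run:
```python
from h import *
T,s=tool();print(T[:3].round(3),s["time"],s["width"],s["wrist_force"])
ch=np.array([.5336,-.2057]);n=np.array([np.cos(np.radians(101.7)),np.sin(np.radians(101.7))])
print(rel(T,ch+.082*n,.0075,101.7))
a=shot("wrist");save(a,"w3.png");t=shot("top");save(t,"t3.png")
i=t["image"][150:250,250:360,::-1];j=cv2.resize(i,None,fx=3.84,fy=3.84);cv2.imwrite("pics/c3.png",np.hstack([j,cv2.resize(a["image"][:,:,::-1],(370,384))]))
```

```text
[[-0.202  0.979 -0.003  0.516]
 [ 0.979  0.202  0.001 -0.125]
 [ 0.001 -0.002 -1.     0.079]] 8.675 0.4581778471378399 [-0.1766817   0.38468552 -3.27581982]
(array([-0.0003,  0.0014,  0.0717]), np.float64(-0.001))
```

View pics/c3.png

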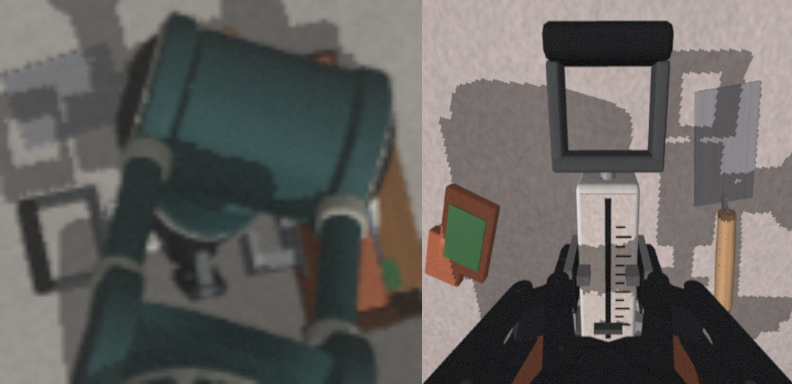

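The wrist picture shows the gauge straight in the hand, the spatula to the right and the shard to the left, both clear. In the top view the arm mostly hides the channel. I'll lower it, watching the force.

Call:
step_arm(
  series=[0, 0.001, 0.015, 0, 0, 0.001, 0.03, 0, 0, 0.001, 0.045, 0, 0, 0.001, 0.056, 0, 0, 0.001, 0.064, 0, 0, 0.001, 0.069, 0, 0, 0.001, 0.071, 0, 0, 0.001, 0.071, 0],
)

```text
time: 9.78
tool_pos: [0.5179, -0.1255, 0.0095]
tcp_rot: [1.985, 2.435, 0.0]
wrist_force: [-0.2, -0.2, -3.1]
width: 0.457
grip_force: 42.5
```

Run:
```python
from h import *
T,s=tool();print(T[:3].round(4),s["time"],s["width"],s["wrist_force"])
a=shot("wrist")
for l in list(Z)[:5]+["spatula","shard"]: find(a,l,Z[l],1)
for uv in ([735-422,290],[697-422,90]):
  w=ray(a,[uv[0]*512/370,uv[1]],0.02);print("spat",(T[:3,:3].T@(w-T[:3,3])).round(3))
```

```text
[[-2.017e-01  9.795e-01  5.000e-04  5.179e-01]
 [ 9.795e-01  2.017e-01 -1.000e-04 -1.255e-01]
 [-2.000e-04  4.000e-04 -1.000e+00  9.500e-03]] 9.775 0.4571540133675593 [-0.20126614 -0.16787295 -3.14064281]
gauge_center 0.58 [258. 256.] [ 0.5188 -0.1269  0.015 ]
grip_bar 0.74 [260.  47.] [ 0.4993 -0.0257  0.017 ]
pointer 0.6 [258. 329.] [ 0.5254 -0.1576  0.034 ]
spatula 0.77 [474. 249.] [ 0.6472 -0.1048  0.    ]
spat [-0.02   0.097 -0.01 ]
spat [ 0.084  0.054 -0.01 ]
```

Call:
step_arm(
  series=[0, 0, 0.002, 0, 0, 0, 0.0035, 0, 0, 0, 0.0035, 0],
)

```text
time: 10.55
tool_pos: [0.5178, -0.1256, 0.0069]
tcp_rot: [-1.985, -2.435, 0.0]
wrist_force: [-3.4, 1.0, 5.9]
width: 0.462
grip_force: 43.7
```

Call:
step_arm(
  series=[0, 0, 0, 0, 0, 0, 0, 0, 0, 0, 0, 0, 0, 0, 0, 0],
  gripper=0.68,
)

```text
time: 11.05
tool_pos: [0.5177, -0.1255, 0.0058]
tcp_rot: [1.985, 2.435, 0.0]
wrist_force: [-0.7, -0.2, 0.0]
width: 0.68
grip_force: 0.0
```

Call:
step_arm(
  series=[0, 0, -0.02, 0, 0, 0, -0.06, 0, 0, 0, -0.11, 0, 0.0, 0, -0.16, 0, 0.03, 0, -0.19, 0, 0.05, 0, -0.2, 0, 0.05, 0, -0.2, 0],
)

```text
time: 11.92
tool_pos: [0.5073, -0.0754, 0.2057]
tcp_rot: [1.982, 2.437, 0.0]
wrist_force: [0.1, -0.7, -0.2]
width: 0.684
grip_force: 0.0
```

Run:
```python
from h import *
T,s=tool();print(T[:3].round(4),s["time"],s["width"],s["wrist_force"])
a=shot("wrist");save(a,"w4.png")
for l in list(Z)[:6]: find(a,l,Z[l],1)
```

```text
[[-2.037e-01  9.790e-01  4.000e-04  5.073e-01]
 [ 9.790e-01  2.037e-01 -1.000e-04 -7.540e-02]
 [-2.000e-04  4.000e-04 -1.000e+00  2.057e-01]] 11.925 0.6836163585360742 [ 0.12748032 -0.73588665 -0.16514356]
gauge_center 0.89 [254. 208.] [ 0.5144 -0.1253  0.015 ]
tail 0.56 [260. 263.] [ 0.5373 -0.2013  0.015 ]
grip_bar 0.9 [256. 128.] [ 0.4967 -0.0281  0.017 ]
pointer 0.89 [257. 238.] [ 0.5243 -0.1552  0.034 ]
marker_line 0.39 [256. 214.] [ 0.5171 -0.1244  0.035 ]
channel 0.81 [253. 259.] [ 0.5293 -0.2057  0.    ]
```

View pics/w4.png

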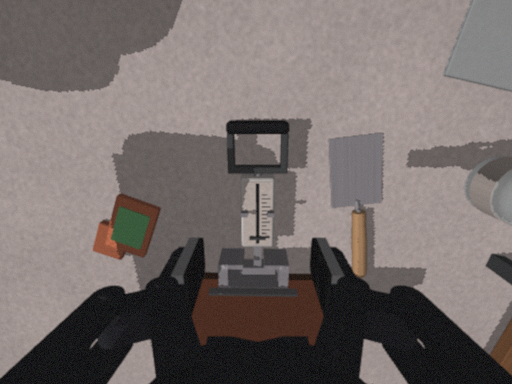

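The gauge lies straight with its tail in the channel: bar (256,128), pointer (257,238), clip about (257,212). I'll magnify both clip views to read the marker distance.

Run:
```python
import cv2,numpy as np
i=cv2.imread("pics/w2.png")[240:345,205:310]; j=cv2.imread("pics/w4.png")[170:270,220:295]
i=cv2.resize(i,None,fx=4,fy=4,interpolation=3); j=cv2.resize(j,None,fx=4.2,fy=4.2,interpolation=3)
cv2.imwrite("pics/c5.png",np.hstack([i,j]))
from h import *
print(np.round(viewer.read_camera("wrist")["hand_eye"],4))
```

```text
[[-4.000e-04  9.505e-01  3.107e-01  8.030e-02]
 [ 1.000e+00  0.000e+00  1.100e-03  5.000e-04]
 [ 1.000e-03  3.107e-01 -9.505e-01 -1.429e-01]
 [ 0.000e+00  0.000e+00  0.000e+00  1.000e+00]]
```

View pics/c5.png

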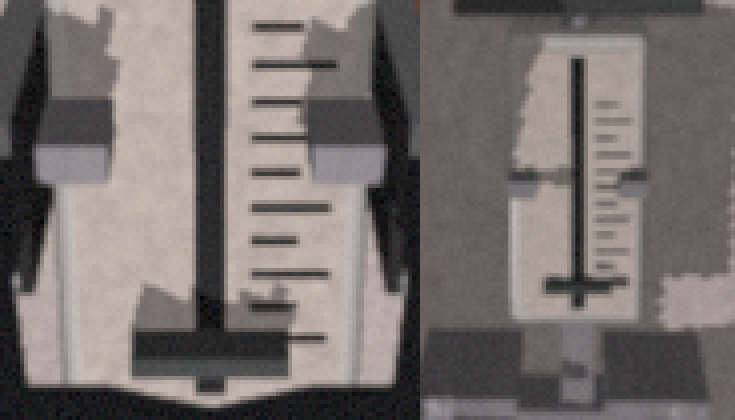

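In the left crop the clip's base edge is at row 98, its top face spans rows 144–184, and the pointer's top face spans rows 358–378.

Run:
```python
from h import *
a=viewer.read_camera("wrist")
u0=-.0065
def gx(col,row,z,tcpz0): # tool-frame x, tool z flipped height
    p=dict(a);Wt=np.diag([1.,-1,-1,1]);p["W"]=Wt@a["hand_eye"];return ray(p,[col,row],z-tcpz0)[0]
f=lambda r:240+r/4
for n,r,z in (("clip front base",98,.030),("clip front top",144,.040),("clip rear top",184,.040),("ptr front bottom?",328,.032),("ptr top front",358,.036),("ptr top rear",378,.036),("tick0",338,.030),("tick30",138,.03),("tick45",27,.03)):
    print(n,round(gx(257,f(r),z,.0069)*1e3,2))
g=lambda r:170+r/4.2
print("w4 (tcp z .2057)")
for n,r,z in (("clip front base",168,.030),("clip front top",182,.040),("clip rear top",197,.04),("ptr mid",285,.034),("tick0",266,.03),("bar?",0,.03)):
    print(n,round(gx(257,g(r),z,.2057)*1e3,2))
```

```text
clip front base 4.34
clip front top 4.76
clip rear top -0.53
ptr front bottom? -28.15
ptr top front -29.1
ptr top rear -32.24
tick0 -31.61
tick30 -1.27
tick45 13.97
w4 (tcp z .2057)
clip front base -46.61
clip front top -46.82
clip rear top -51.34
ptr mid -81.75
tick0 -77.6
bar? 2.74
```

Both views put the clip about 32.5 mm ahead of the pointer. Next I'll go above the bar with the fingers turned to close along the gauge.

Call:
step_arm(
  series=[0.007, 0, 0, 0.18, 0.014, 0, 0, 0.36, 0.021, 0, 0, 0.54, 0.028, 0, 0, 0.72, 0.035, 0, 0, 0.9, 0.042, 0, 0, 1.08, 0.048, 0, 0, 1.26, 0.0505, -0.0005, 0, 1.44],
  gripper=0.46,
)

```text
time: 13.38
tool_pos: [0.4969, -0.027, 0.2056]
tcp_rot: [-3.099, -0.513, 0.0]
wrist_force: [0.0, 0.3, 0.2]
width: 0.457
grip_force: 0.0
```

Call:
step_arm(
  series=[0, 0, 0.03, 0.131, 0, 0, 0.07, 0.131, 0, 0, 0.1, 0.131, 0, 0, 0.12, 0.131, 0, 0, 0.12, 0.131],
)

```text
time: 14.0
tool_pos: [0.495, -0.0271, 0.0838]
tcp_rot: [-3.125, -0.317, 0.007]
wrist_force: [0.1, -0.6, 0.0]
width: 0.459
grip_force: 0.0
```

Run:
```python
from h import *
T,s=tool();print(T[:3].round(4),s["time"],s["width"],np.round(s["q"],2))
a=shot("wrist");save(a,"w6.png")
for l in list(Z)[:5]: find(a,l,Z[l],1)
print(rel(T,[.4964,-.0260],.007,11.7))
print(proj(a,[.4964,-.026,.031]), proj(a,[.5017,-.0515,.02]))
```

```text
[[ 9.796e-01  2.011e-01 -4.700e-03  4.950e-01]
 [ 2.011e-01 -9.796e-01  5.000e-04 -2.710e-02]
 [-4.500e-03 -1.400e-03 -1.000e+00  8.380e-02]] 14.0 0.45873637875544504 [-0.1   0.07  2.12 -0.    0.95  1.26]
gauge_center 0.7 [385. 199.] [ 0.5198 -0.1242  0.015 ]
tail 0.79 [488. 200.] [ 0.535  -0.2045  0.015 ]
grip_bar 0.71 [496. 197.] [ 0.5389 -0.2073  0.017 ]
pointer 0.92 [439. 207.] [ 0.5266 -0.1546  0.034 ]
marker_line 0.61 [393. 211.] [ 0.5173 -0.122   0.035 ]
(array([ 0.0019, -0.0007,  0.0768]), np.float64(-0.002))
[256.90873874 210.32793277] [290.52513367 204.90828802]
```

View pics/w6.png

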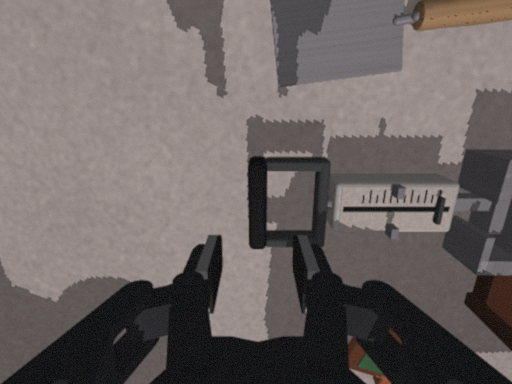

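The bar is at (257,203), with the opening to its right, and the clip (397,211) and pointer (439,209) are visible from this pose. I'll go down round the bar and grip.

Call:
step_arm(
  series=[0.003, 0, 0.02, 0, 0.003, 0, 0.04, 0, 0.003, 0, 0.058, 0, 0.003, 0, 0.07, 0, 0.003, 0, 0.076, 0, 0.003, 0, 0.076, 0],
)

```text
time: 15.05
tool_pos: [0.4997, -0.0265, 0.0095]
tcp_rot: [-3.125, -0.318, 0.001]
wrist_force: [0.1, 0.5, -0.1]
width: 0.459
grip_force: 0.0
```

Call:
step_arm(
  series=[0, 0, 0, 0, 0, 0, 0, 0, 0, 0, 0, 0, 0, 0, 0, 0, 0, 0, 0, 0, 0, 0, 0, 0],
  gripper=0.05,
  newtons=50,
)

```text
time: 15.8
tool_pos: [0.5006, -0.0266, 0.0104]
tcp_rot: [3.125, 0.318, 0.002]
wrist_force: [-0.9, 0.8, 5.1]
width: 0.154
grip_force: 52.6
```

Call:
step_arm(
  series=[0, -0.003, -0.0015, 0, 0, -0.008, -0.0015, 0, 0, -0.013, -0.0015, 0, 0, -0.018, -0.0015, 0, 0, -0.023, -0.0015, 0, 0, -0.028, -0.0015, 0, 0, -0.032, -0.0015, 0, 0, -0.036, -0.0015, 0],
)

```text
time: 16.8
tool_pos: [0.4926, 0.0082, 0.0112]
tcp_rot: [3.124, 0.318, 0.0]
wrist_force: [0.7, -8.5, -2.8]
width: 0.151
grip_force: 51.4
```

```bash
cat > chk.py <<'E'
from h import *
import sys
T,s=tool();d=T[:2,3]-[.5336,-.2057];n=np.array([-.2028,.9792])
print("along",(d@n).round(4),"z",T[2,3].round(4),s["time"],s["width"],np.round(s["wrist_force"],1))
a=shot("wrist");save(a,sys.argv[1])
P={}
for l in ("pointer","marker_line","gauge_center"):
    v=viewer.spot_point(a,l)
    if v:
        w=ray(a,v[0]["point"],Z[l])[:2]-[.5336,-.2057];print(l,round(v[0]["score"],2),np.round(v[0]["point"],1),"along",(w@n).round(4))
E
python3 chk.py w7.png
python3 - <<'E'
import cv2
i=cv2.imread("pics/w7.png")[130:300,200:512]
cv2.imwrite("pics/c7.png",cv2.resize(i,None,fx=2.5,fy=2.5,interpolation=3))
E
```

```text
along 0.2178 z 0.0112 16.8 0.15091259553886271 [ 0.7 -8.5 -2.8]
gauge_center 0.59 [488.4 257. ] along 0.0897
```

View pics/c7.png

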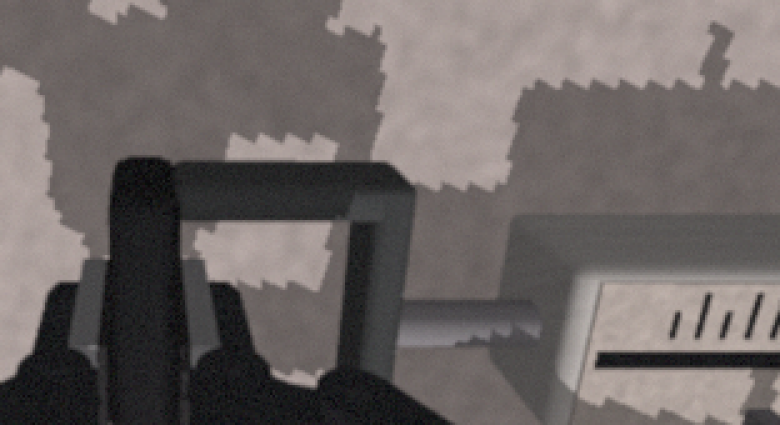

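The bar is clasped and the handle rod is out. The body's front top edge is at crop (575,270), but pointer and clip are out of view. I'll work out the extension from the body's front edge.

Run:
```python
from h import *
a=shot("wrist");n=np.array([-.2028,.9792]);c=np.array([.5336,-.2057]);T,s=tool()
al=lambda x,y,z:round(float((ray(a,[200+x/2.5,130+y/2.5],z)[:2]-c)@n)*1e3,1)
print("front top edge",al(575,270,.03),"front left top corner",al(590,268,.03),"bottom corner",al(512,215,0.0),"bottom low",al(500,345,.0))
print("bar top L/R",al(113,165,.031),al(178,165,.031),al(110,235,.031),al(181,235,.031),"tcp",((T[:2,3]-c)@n*1e3).round(1))
print("tick along",[al(x,y,.03) for x,y in((672,335),(697,335),(724,335),(750,335))],"slot end",al(597,358,.03),"yoke outer",al(412,190,.031))
print(s["wrist_force"])
t=shot("top");save(t,"t7.png");b=shot("side");save(b,"s7.png")
for p in(t,b):
  for l in ("pointer","marker_line","grip_bar","gauge_center"):
    for v in viewer.spot_point(p,l)[:1]: print(l,v["score"],v["point"],((ray(p,v["point"],Z[l])[:2]-c)@n*1e3).round(1))
```

```text
front top edge 134.6 front left top corner 131.8 bottom corner 131.8 bottom low 129.2
bar top L/R 223.8 211.9 224.6 211.2 tcp 217.8
tick along [112.5, 107.4, 102.0, 96.8] slot end 126.4 yoke outer 168.6
[ 0.94180149 -7.9987059  -3.67320472]
pointer 0.63 [248.0, 219.6] 213.4
marker_line 0.45 [311.2, 261.7] 59.4
grip_bar 0.65 [249.1, 218.8] 209.2
gauge_center 0.8 [286.3, 208.3] 93.0
pointer 0.81 [234.2, 237.0] 94.7
marker_line 0.59 [235.6, 239.0] 86.7
grip_bar 0.83 [226.8, 205.1] 225.2
gauge_center 0.66 [233.6, 244.0] 85.6
```

Run:
```python
from h import *
n=np.array([-.2028,.9792]);c=np.array([.5336,-.2057])
F=[];H=[]
for k in range(8):
    a=shot("wrist");s=monitor.read_state();F.append(s["wrist_force"])
F=np.array(F);f=F.mean(0);print("F",f.round(2),F.std(0).round(2),"along",-(f[:2]@n),"lateral",f[0]*n[1]-f[1]*n[0],s["time"])
print("h by force",(-(f[:2]@n)-1.3)/.22)
# lips in w4
p=dict(a);Wt=np.diag([1.,-1,-1,1]);p["W"]=Wt@a["hand_eye"]
gx=lambda r,z,t:round(ray(p,[257,r],z-t)[0]*1e3,1)
print("w4 lip top front",gx(170+400/4.2,.042,.2057),"lip base",gx(170+330/4.2,0,.2057),"ptr",gx(170+285/4.2,.034,.2057))
# ascii profile w4 lip columns
i=cv2.cvtColor(cv2.imread("pics/w4.png"),6)
print("w4 col228-238",i[240:300,228:238].mean(1).astype(int))
i=a["image"].mean(2)
print("ticks row",[ (r,i[r-1:r+2,462:512].mean(0).astype(int).tolist()) for r in(258,262)])
```

```text
F [ 1.45 -6.83 -2.71] [0.36 0.28 0.67] along 6.983735657013858 lateral 0.032305435879072864 17.95
h by force 25.835162077335717
w4 lip top front -115.8 lip base -116.3 ptr -82.3
w4 col228-238 [ 96  97  99 100  98  96  98  92  75  60  59  59  60  61  60  60  59  61
  61  60  59  60  59  59  71 100 116 116 113  89  62  60  61  60  60  60
  61  60  60  60  62  64  63  62  62  63  68  65  54  50  50  50  50  54
  60  61  57  52  52  53]
ticks row [(258, [164, 162, 161, 165, 168, 167, 142, 72, 43, 104, 154, 167, 165, 167, 168, 172, 149, 88, 42, 97, 149, 168, 167, 164, 166, 166, 150, 94, 39, 79, 140, 166, 168, 167, 166, 166, 151, 102, 42, 76, 137, 168, 168, 167, 165, 168, 159, 115, 44, 52]), (262, [163, 162, 162, 162, 163, 136, 62, 48, 111, 156, 165, 163, 163, 164, 165, 143, 79, 44, 103, 155, 168, 171, 170, 169, 166, 142, 78, 39, 95, 144, 161, 163, 165, 166, 164, 141, 80, 40, 86, 141, 165, 167, 169, 167, 166, 146, 85, 39, 82, 138])]
```

Force (25.8 mm) and geometry (26–28 mm) agree on the present extension, so about 6 mm more is needed.

Call:
step_arm(
  series=[0, -0.002, 0, 0, 0, -0.004, 0, 0, 0, -0.006, 0, 0, 0, -0.006, 0, 0, 0, -0.006, 0, 0],
)

```text
time: 18.58
tool_pos: [0.4916, 0.0138, 0.0113]
tcp_rot: [3.124, 0.318, 0.0]
wrist_force: [1.5, -7.9, -3.3]
width: 0.154
grip_force: 51.4
```

Run:
```python
from h import *
n=np.array([-.2028,.9792]);c=np.array([.5336,-.2057])
F=[];P=[]
for k in range(10):
    a=shot("wrist");s=monitor.read_state();F.append(s["wrist_force"]);P.append(s["tool_pos"])
save(a,"w8.png")
f=np.mean(F,0);print("F",f.round(2),"h by force",(-(f[:2]@n)-1.3)/.22,s["time"],"along",((np.mean(P,0)[:2]-c)@n).round(4),P[-1])
i=a["image"].mean(2)
for r in(258,262): print(r,i[r-1:r+2,430:512].mean(0).astype(int).tolist())
for cam in("top","side"):
  p=shot(cam)
  for l in("pointer","marker_line"):
    for v in viewer.spot_point(p,l)[:2]: print(cam,l,round(v["score"],2),v["point"],((ray(p,v["point"],Z[l])[:2]-c)@n*1e3).round(1))
```

```text
F [ 1.53 -8.5  -3.11] h by force 33.335039695850156 19.075 along 0.2234 [0.49154379 0.01374539 0.01126132]
258 [78, 79, 80, 79, 78, 82, 89, 104, 121, 133, 145, 149, 156, 160, 166, 171, 173, 150, 123, 144, 165, 168, 166, 163, 163, 161, 161, 159, 161, 163, 164, 164, 163, 164, 165, 166, 168, 166, 167, 167, 167, 167, 166, 164, 163, 162, 162, 165, 167, 157, 113, 47, 75, 135, 162, 165, 164, 165, 167, 163, 123, 52, 60, 125, 164, 166, 165, 163, 166, 163, 134, 58, 58, 123, 163, 165, 167, 166, 166, 161, 129, 59]
262 [79, 79, 81, 78, 82, 91, 105, 119, 130, 143, 149, 156, 162, 164, 171, 172, 152, 122, 145, 167, 166, 165, 166, 162, 164, 165, 166, 167, 167, 169, 168, 169, 164, 164, 164, 164, 165, 169, 171, 171, 174, 168, 165, 164, 162, 161, 162, 163, 147, 102, 42, 82, 140, 163, 164, 162, 163, 162, 154, 109, 46, 75, 134, 167, 169, 168, 170, 167, 155, 110, 42, 65, 124, 158, 162, 163, 163, 164, 152, 106, 43, 49]
side pointer 0.68 [236.5, 236.2] 96.0
side marker_line 0.42 [233.6, 238.2] 90.4
```

The estimates of extension now are 32.2 mm by geometry and 33.3 mm by force, against a target of about 32.5. I'll hold here.

Call:
step_arm(
  series=[0, 0, 0, 0, 0, 0, 0, 0, 0, 0, 0, 0, 0, 0, 0, 0, 0, 0, 0, 0, 0, 0, 0, 0, 0, 0, 0, 0, 0, 0, 0, 0],
)

```text
time: 20.38
tool_pos: [0.4916, 0.0137, 0.0113]
tcp_rot: [3.124, 0.318, 0.0]
wrist_force: [1.6, -8.8, -2.5]
width: 0.148
grip_force: 51.4
```

Call:
step_arm(
  series=[0, 0, 0, 0, 0, 0, 0, 0, 0, 0, 0, 0, 0, 0, 0, 0, 0, 0, 0, 0, 0, 0, 0, 0, 0, 0, 0, 0, 0, 0, 0, 0],
)

```text
time: 21.38
tool_pos: [0.4916, 0.0137, 0.0113]
tcp_rot: [3.124, 0.318, 0.0]
wrist_force: [1.1, -8.9, -3.2]
width: 0.148
grip_force: 51.4
```

Call:
step_arm(
  series=[0, 0, 0, 0, 0, 0, 0, 0, 0, 0, 0, 0, 0, 0, 0, 0],
)

```text
time: 21.88
tool_pos: [0.4916, 0.0137, 0.0113]
tcp_rot: [3.124, 0.318, 0.0]
wrist_force: [1.9, -8.2, -2.6]
width: 0.146
grip_force: 51.4
```

Call:
step_arm(
  series=[0, 0.003, 0, 0, 0, 0.006, 0, 0, 0, 0.009, 0, 0, 0, 0.012, 0, 0, 0, 0.015, 0, 0, 0, 0.018, 0, 0, 0, 0.021, 0, 0, 0, 0.024, 0, 0],
)

```text
time: 22.88
tool_pos: [0.496, -0.0089, 0.0112]
tcp_rot: [-3.125, -0.318, 0.001]
wrist_force: [-0.2, -3.4, -1.5]
width: 0.149
grip_force: 51.5
```

Call:
step_arm(
  series=[0, 0.002, 0, 0, 0, 0.004, 0, 0, 0, 0.006, 0, 0, 0, 0.008, 0, 0, 0, 0.01, 0, 0, 0, 0.0115, 0, 0, 0, 0.013, 0.001, 0, 0, 0.013, 0.0015, 0],
)

```text
time: 23.88
tool_pos: [0.4992, -0.0213, 0.0104]
tcp_rot: [-3.125, -0.318, -0.001]
wrist_force: [-2.2, 3.3, 4.7]
width: 0.15
grip_force: 52.6
```

Run:
```python
from h import *
n=np.array([-.2028,.9792]);c=np.array([.5336,-.2057])
F=[]
for k in range(6):
    a=shot("wrist");s=monitor.read_state();F.append(s["wrist_force"])
f=np.mean(F,0);print("F",f.round(2),"pull",-(f[:2]@n),s["time"],"along",((np.array(s["tool_pos"])[:2]-c)@n).round(4),s["tool_pos"],s["width"])
i=a["image"].mean(2)
print(i[259:264,400:512].mean(0).astype(int).tolist())
```

```text
F [-2.67  3.11  4.95] pull -3.581796486727448 24.175 along 0.1875 [ 0.4992271  -0.02132843  0.01043807] 0.1493206704803302
[169, 170, 171, 172, 173, 169, 165, 166, 164, 165, 165, 166, 145, 82, 47, 106, 154, 165, 166, 165, 164, 165, 151, 100, 46, 94, 150, 170, 170, 169, 169, 168, 159, 114, 51, 76, 136, 161, 163, 166, 168, 168, 161, 127, 58, 64, 123, 163, 171, 171, 168, 167, 165, 139, 71, 53, 112, 158, 169, 167, 167, 167, 158, 127, 64, 50, 72, 77, 67, 56, 68, 96, 119, 122, 122, 122, 121, 120, 121, 120, 119, 128, 150, 156, 112, 49, 67, 126, 159, 163, 162, 162, 162, 158, 123, 62, 56, 108, 149, 160, 157, 162, 163, 162, 134, 72, 49, 102, 151, 166, 165, 166]
```

The handle is home, and the gauge is now being nudged back slightly. The tick shift since the hold is 66.4 px, about 33 mm, which confirms the hold extension. I'll release and rise.

Call:
step_arm(
  series=[0, 0, -0.001, 0, 0, 0, -0.001, 0, 0, 0, -0.001, 0, 0, 0, -0.001, 0],
  gripper=0.46,
)

```text
time: 24.68
tool_pos: [0.4989, -0.0218, 0.0107]
tcp_rot: [3.125, 0.318, 0.0]
wrist_force: [0.4, -0.4, 0.5]
width: 0.459
grip_force: 0.0
```

Call:
step_arm(
  series=[0, 0, -0.01, 0, 0, 0, -0.03, 0, 0, 0, -0.06, 0, 0, 0, -0.1, 0, 0, 0, -0.14, 0, 0, 0, -0.18, 0, 0, 0, -0.2, 0, 0, 0, -0.2, 0],
)

```text
time: 25.68
tool_pos: [0.5004, -0.0218, 0.2136]
tcp_rot: [3.124, 0.318, 0.008]
wrist_force: [-0.3, -0.3, -0.4]
width: 0.461
grip_force: 0.0
```

Run:
```python
from h import *
n=np.array([-.2028,.9792]);c=np.array([.5336,-.2057]);l2=np.array([.9792,.2028])
T,s=tool();print(T[:3,3],s["time"],s["width"],s["wrist_force"])
a=shot("wrist")
for l in list(Z)[:6]:
  for v in viewer.spot_point(a,l)[:1]:
    w=ray(a,v["point"],Z[l])[:2]-c;print(l,round(v["score"],2),np.round(v["point"]),"along",(w@n*1e3).round(1),"lat",(w@l2*1e3).round(1))
```

```text
[ 0.50042645 -0.02181259  0.21363486] 25.675 0.4612879615827519 [-0.26108464 -0.25389157 -0.42874543]
gauge_center 0.64 [339. 170.] along 85.9 lat 1.8
tail 0.87 [402. 171.] along 8.5 lat 1.0
grip_bar 0.89 [256. 171.] along 188.3 lat 1.5
pointer 0.94 [367. 173.] along 58.3 lat 3.1
marker_line 0.41 [343. 181.] along 86.7 lat -6.0
channel 0.79 [401. 172.] along 1.6 lat -3.7
```

The bar is 102 mm from the centre, so the handle is home, and the tail is inside the channel with the hand clear. I'll hand the job in.

```bash
python3 -c "
from workcell import job
print(job.finish_job())"
```

```text
the job is handed in; nothing more can be done
None
```

The job is handed in: I seated the gauge in the channel, pulled it to about 32–33 mm (clip measured at about 32.5 mm), held it over 2 s, eased it home and let go. I couldn't see pointer and clip together during the hold; that match comes from force and image measurements.

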